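# Lamp off, both catches, hold the exposure unit's lid wide

## Task

Flip the exposure unit's lamp switch off, then squeeze the large middle catch so the lid pops up onto its safety hook, and squeeze the small end catch so it comes free. Swing the lid up past the click of its stay until it stands nearly upright, and finish still holding it there in the gripper, because it falls back if let go and someone is about to take the plate out. Leave the stapler, pencil cup, brown bottle and tape roll where they are.

Things in the scene. Friction and masses are not known exactly. Their poses are not given: they have to be found in the camera images.
- unit: UV exposure unit, fixed: grey steel box 250 deep (x) x 300 wide (y) x 75 mm high, aluminium lid on top. Origin on the table, 130 mm behind the front face, mid width; x runs front to rear, y to its left, z up. A ledge 75 mm high, x -130 to -62 mm, carries, all at x -98: lamp switch (y +105), large main catch (y 0), small safety catch (y -100). A stay sticks out 15 mm at the left rear.
- lamp_switch (a joint): steel bat toggle of the lamp, swinging in the unit's y-z plane about a pivot at x -98, y +105, z 77 mm of the unit: 0 = on (leans 24 deg to the unit's left, +y), 0.84 rad = off (leans 24 deg to the right, -y, towards the catches). It snaps over centre; about 4 N at the tip.
- switch_tip (a point): on the bat 40 mm from its pivot, 5 mm short of its end; 39 mm above the ledge at either end of the throw. The bat is 12 mm thick here.
- main_catch (a point): large catch in mid ledge: point on the ledge midway between its two black upright tabs, axes as the unit's. Tabs 41 mm tall, 24 mm wide (x), 10 mm thick, 46 mm apart over their outer faces (y). Pinched along y each slides in 9 mm (28 mm over all), 4 to 6 N; frees the lid only with both in by 6 mm or more. Barbs and lid lugs begin 20 mm from here towards +x, lid edge 36 mm.
- safety_catch (a point): small catch at the right end of the ledge: point on the ledge midway between its two black tabs, axes as the unit's. Tabs 35 mm tall, 16 mm wide (x), 8 mm thick, 38 mm over the outer faces (y); each slides in 8 mm (22 mm over all), 4 to 6 N, 6 mm needed. It acts only once the main catch has let the lid rise 12 mm onto its hook. Both catches spring back when let go.
- lid (a joint): lid angle, 0 = shut, stop at 1.38 rad. Sprung pins lift it to about 0.07 when the main catch is squeezed (on the safety hook), then to 0.15 when the safety catch is squeezed (clear of both catches, rests on the pins). The stay's ball detent acts from 0.70 to 0.98: some 9 N at the handle passes it. Beyond, 2 to 4 N at the handle still pull it shut: let go, it falls back.
- lid_handle (a point): middle of the lid's bow handle: round steel bar, 12 mm thick, 98 mm clear length along the unit's y, 34 mm clear gap to the lid's top face. Turns with the lid: shut, it is 145 mm in front of the hinge axis, 60 mm above it and 137 mm above the table; at 1.3 rad, 233 mm above the table. The bar can turn between the finger pads.
- lid_hinge (a point): point on the lid's hinge axis, mid width: x +110, y 0, z 77 mm in the unit's frame; the axis runs along the unit's y. Lid: 172 mm from here to its front edge, 300 mm wide, 20 mm thick, top 97 mm above the table when shut.
- bottle: bystander: capped brown glass bottle, 60 mm across, 150 mm tall, on an 8 mm white ceramic coaster (96 mm across). Origin: centre of its underside, z up.
- pencil_cup: bystander: teal plastic pencil cup, 80 mm across, 98 mm tall, pencils in it up to 170 mm. Origin: centre of its underside, z up.
- stapler: bystander: silver press-button stapler 135 mm long (its x), 36 mm wide, 62 mm tall. Origin: centre of its underside, z up.
- tape_roll: bystander: roll of blue painter's tape, 104 mm across, on a black plastic spindle 58 mm tall. Origin: centre of its underside, z up.

How it is judged:
By the outcome, as a careful person would: the job done as asked, in the order asked, and still so for the second after the job is handed in, while the arm keeps its last pose, push and grip.
It also fails if it takes over 64 s, if anything falls off the work surface, if the arm or the gripper's body presses on something with over 40 N, if the wrist force passes 120 N, or if a joint passes its speed limit or range.

## Robot

A 6-joint arm with a two-finger parallel gripper is mounted at the origin on the work surface. World frame = base frame: x ahead of the robot, y to its left, z up, the work surface at z = 0. Lengths are in mm, angles in rad, forces in N, time in s.
With the tool pointing down it reaches from about 400 to 925 mm from the base axis. Payload 12.5 kg.
Tool frame: the origin (TCP) lies midway between the tips of the shut fingers; the grasp point (between the pads) lies 19 mm behind it; z points along the fingers, y is the line along which they close (so a half turn about z gives the same grasp; the last joint's range is limited). The gripper opens to 95 mm and grips with 3 to 60 N. Pads are 20 mm wide; open, the fingers measure 119 mm over their backs; the gripper's body (75 mm by 180 mm) begins 59 mm behind the grasp point.
Start: joints at [-1.271, 0.491, 1.559, -0, 1.092, -0.106], TCP at [246.745, -574.25, 214.661] pointing down, gripper open.
Joint ranges: [-3.1, 3.1], [-0.84, 2.19], [0.05, 2.79], [-1.13, 4.28], [0.06, 2.93], [-2.69, 2.69]. Speed limits (rad/s): [2.22, 2.22, 2.79, 3.14, 3.14, 3.14].

## Interface

Orientations are given as [roll, pitch, yaw] about the fixed x, y, z axes, in that order (R = Rz(yaw) Ry(pitch) Rx(roll)).
In Python, from cell import * gives the robot as it stands. The module is installed in compiled form; this text tells all that it offers.
- The arm moves only by the tool arm_command, never from a script. Its arguments are lists of equal length, an entry for each row: "delta_pos": the shift along the world's x, y, z in units of 250 mm (1.0 is 250 mm), a list of three; "delta_rot": the turn, a rotation vector about the world's x, y, z in units of 90 degrees (1.0 is 90 degrees), a list of three; "claw": the closure, from 0 (fully open) to 1 (shut). In form: {"delta_pos": [[tx, ty, tz], ...], "delta_rot": [[wx, wy, wz], ...], "claw": [claw, ...]}. A call has exactly 5 rows; each row is the pose to reach, as a shift and turn from the pose commanded when the call began; what a row does not reach only later rows make up. A row lasts 1/12 s, in which the tool goes at most 41.7 mm and 7.16 degrees, less where a joint would pass 70% of its speed; a pose out of reach is approached as far as the arm can. A call with a number of a shift or a turn outside -1 to 1 is refused whole. A call with a gripper value outside its range is refused whole. The fingers move at their own pace and stop on an object; the grip force is fixed at half the most. Time passes only in rows, so rows that repeat a pose let the fingers close, or fill a call up. It gives the time, the measured TCP pose, the force, the opening and the grip force at its end, in the units of the state.
- state(): the state, without advancing time (a new reading comes with each control period).
- read_camera(name): name is "scene" or "top"; returns the picture (384x512x3 uint8, red, green, blue); there is no depth.
- calibration(name): a dict with "camera_matrix" (3x3 intrinsics, pixels), "T" (4x4, takes a point from camera to world coordinates). Camera axes: x right, y down, z forward; pixel columns grow to the right and rows downward; lengths in mm; the calibration is good to about 2 mm. A picture is of the moment at which its call begins. calibration takes no time and is no camera call.
- job_done(): hands the job in; it is judged then, once.
The state is a dict: "t": time; "joints": joint angles; "qvel": joint speeds; "tau": joint torques, N m; "eef_pos": TCP position; "tcp_rot": TCP orientation; "ft_force": force on the tool from outside, world axes, zero at the start; "moment": the same for the moment, N m; "opening": opening from 0.0 (shut) to 1.0 (fully open); "grip_force": force on a finger pad.
Only numpy, scipy, OpenCV 4.12 (cv2) and the standard library are available. Lean on these libraries where they do the work, as an engineer would, in place of code of your own. Each camera call takes 0.05 s, during which the arm holds its last target. There are 200 camera calls.

## Working session

There is one attempt and no reset: what is moved stays moved. The work goes in short steps, Python scripts to look and compute and a tool call to move; the robot and the scene stay as the last step left them, time stands still between calls to the robot, and variables do not carry over. Pictures are saved under pics/ and viewed, at most 10 in all, crops included, and the job is handed in when it is done.

Besides the shell and the picture viewer there is one more tool, called as name(argument=value, ...), one argument or row to a line, values as JSON. arm_command: Moves the arm, as the interface text tells. Shifts and turns lie within -1 to 1; 1 stands for 250 mm of shift or 90 degrees of turn. Its arguments: {"type":"object","properties":{"delta_pos":{"type":"array"},"delta_rot":{"type":"array"},"claw":{"type":"array"}},"required":["delta_pos","delta_rot","claw"]}

```bash
mkdir -p pics; python3 - <<'E'
from cell import *
import cv2,numpy as np
for n in("scene","top"):
    im=read_camera(n); cv2.imwrite(f"pics/{n}0.png",im[:,:,::-1]); c=calibration(n); print(n,np.round(c["camera_matrix"],1).tolist(),np.round(c["T"],3).tolist())
print(state())
E
```

```text
scene [[387.7, 0.0, 257.2], [0.0, 387.7, 192.6], [0.0, 0.0, 1.0]] [[-0.262, 0.721, -0.641, 1296.109], [0.965, 0.209, -0.16, 203.37], [0.018, -0.66, -0.751, 989.125], [0.0, 0.0, 0.0, 1.0]]
top [[467.7, 0.0, 255.1], [0.0, 467.7, 193.0], [0.0, 0.0, 1.0]] [[0.03, -0.994, 0.109, 435.355], [-0.999, -0.027, 0.029, 12.689], [-0.026, -0.109, -0.994, 1449.558], [0.0, 0.0, 0.0, 1.0]]
{'t': 0.1, 'joints': array([-1.27061263e+00,  4.91493430e-01,  1.55944327e+00,  2.17039683e-05,
        1.09169143e+00, -1.05599622e-01]), 'qvel': array([ 2.39391811e-03, -2.39078793e-03, -1.90798722e-03,  7.89041014e-05,
       -1.97425961e-03, -7.97635092e-04]), 'tau': array([ 3.92231683e-03, -6.13622546e+01, -2.58605611e+01,  6.94191246e-02,
        4.70161589e-02, -5.30711679e-05]), 'eef_pos': array([ 246.66641293, -574.00494843,  214.10495903]), 'tcp_rot': array([-3.14056497e+00, -1.28285579e-04,  4.05773242e-01]), 'ft_force': array([-0.02386622, -0.57025978, -0.10209084]), 'moment': array([0.02370792, 0.01302227, 0.02838753]), 'grip_force': 0.0, 'opening': 0.9965351917504697}
```

View pics/scene0.png

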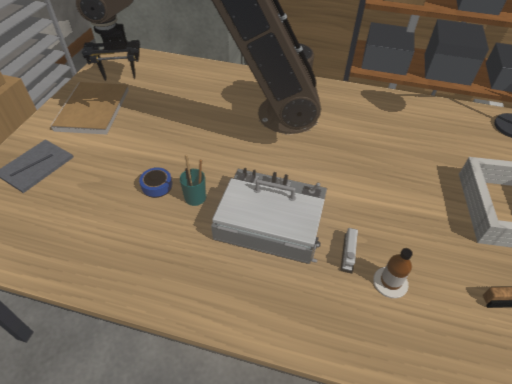

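View pics/top0.png

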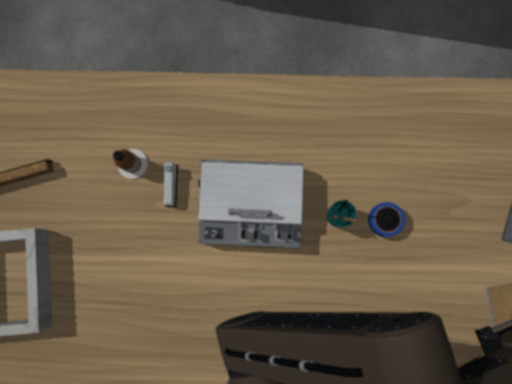

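The scene view shows the unit at about (270,215), with the cup to its left at (193,187) and the stapler (350,250) and bottle (397,270) to its right. The top view shows the lid over cols 200-303 and the ledge over rows 221-246, facing the robot. Next I'll enlarge the ledge in both views.

```bash
cat > h.py <<'E'
import cv2,numpy as np
from cell import *
def ray(n,uv):
    c=calibration(n);T=np.array(c["T"]);d=np.linalg.inv(np.array(c["camera_matrix"]))@[uv[0],uv[1],1.]
    return T[:3,3],T[:3,:3]@d
def plane(n,uv,z):
    o,d=ray(n,uv);return o+d*(z-o[2])/d[2]
def tri(uvs,uvt):
    (a,d),(b,e)=ray("scene",uvs),ray("top",uvt)
    s=np.linalg.lstsq(np.c_[d,-e],b-a,rcond=None)[0];p,q=a+d*s[0],b+e*s[1]
    return (p+q)/2,np.linalg.norm(p-q)
def proj(n,P):
    c=calibration(n);T=np.array(c["T"]);q=np.array(c["camera_matrix"])@(T[:3,:3].T@(np.array(P)-T[:3,3]));return q[:2]/q[2]
E
python3 - <<'E'
import cv2
a=cv2.imread("pics/top0.png")[152:252,190:315]; b=cv2.imread("pics/scene0.png")[160:262,205:335]
cv2.imwrite("pics/topc.png",cv2.resize(a,None,fx=6,fy=6,interpolation=cv2.INTER_CUBIC)[:600])
cv2.imwrite("pics/scenec.png",cv2.resize(b[:100],None,fx=6,fy=6,interpolation=cv2.INTER_CUBIC))
E
```

```text
(no output)
```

View pics/topc.png

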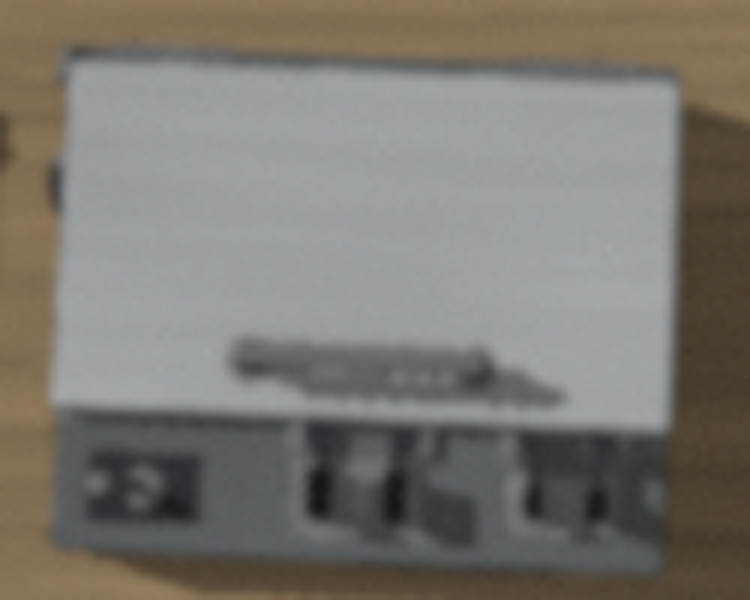

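View pics/scenec.png

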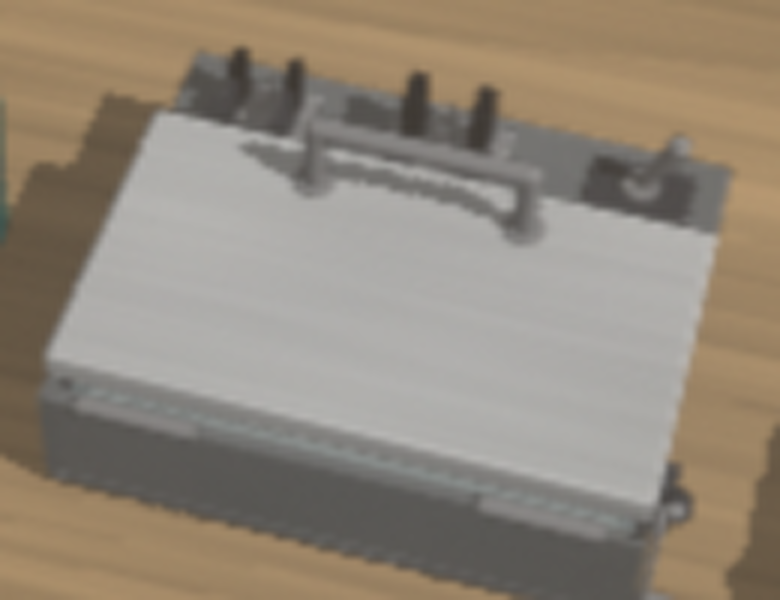

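The top crop shows the ledge front corners at about (55,547) and (660,572), and the lid top corners at (67,60), (680,78), (670,428) and (52,405). The main tabs are at (320,495) and (398,495), and the bat tip is at (97,485), leaning left. The scene crop shows the main tab tops at (418,75) and (485,90), the safety tops at (239,50) and (293,62), the bat tip at (683,145), and the handle ends at (310,125) and (537,178).

```bash
python3 - <<'E'
from h import *
t=lambda x,y:((x+.5)/6-.5+190,(y+.5)/6-.5+152)
s=lambda x,y:((x+.5)/6-.5+205,(y+.5)/6-.5+160)
P=lambda *a:print(*[np.round(v,1) if not isinstance(v,str) else v for v in a])
for k,a in dict(LFL=(55,547),LFR=(660,572)).items(): P(k,plane("top",t(*a),75))
for k,a in dict(RL=(67,60),RR=(680,78),FR=(670,430),FL=(52,405)).items(): P(k,plane("top",t(*a),97))
for k,a in dict(LFL=(733,172),LFR=(200,52)).items(): P("s",k,plane("scene",s(*a),75))
for k,a in dict(RL=(657,508),RR=(47,358),FR=(160,112),FL=(718,235)).items(): P("s",k,plane("scene",s(*a),97))
for k,a,b in [("tip",(683,143),(97,485)),("hL",(533,175),(240,357)),("hR",(310,122),(487,362)),("mL",(485,90),(320,495)),("mR",(418,75),(398,492)),("sL",(293,62),(533,500)),("sR",(239,50),(597,503)),("LFL",(733,172),(55,547)),("lidFL",(718,235),(52,405)),("lidRR",(47,358),(680,78))]:
    P(k,*tri(s(*a),t(*b)))
for k,a,z in [("mL",(485,78+10),116),("mR",(418,73),116),("sL",(293,60),110),("sR",(239,50),110)]: P("s",k,plane("scene",s(*a),z))
from scipy.optimize import least_squares
U=np.array([[-130,150],[-130,-150],[-62,150],[-62,-150]])
W=np.array([plane("top",t(55,547),75)[:2],plane("top",t(660,572),75)[:2],plane("top",t(52,405),97)[:2],plane("top",t(670,430),97)[:2]])
W2=np.array([plane("scene",s(733,172),75)[:2],plane("scene",s(200,52),75)[:2],plane("scene",s(718,235),97)[:2],plane("scene",s(160,112),97)[:2]])
for w in (W,W2,(W+W2)/2):
    f=lambda p:(U@np.array([[np.cos(p[2]),-np.sin(p[2])],[np.sin(p[2]),np.cos(p[2])]]).T+p[:2]-w).ravel()
    r=least_squares(f,[600,0,0],x_scale=[1,1,.01]); P("pose",r.x[:2],str(r.x[2]),r.fun)
E
```

```text
LFL [434.2 214.2  75. ]
LFR [431.1 -81.   75. ]
RL [671.6 215.4  97. ]
RR [670.4 -84.5  97. ]
FR [499.1 -83.   97. ]
FL [502.5 215.4  97. ]
s LFL [436.3 216.2  75. ]
s LFR [429.5 -81.7  75. ]
s RL [673.6 213.   97. ]
s RR [669.  -84.4  97. ]
s FR [498.9 -81.9  97. ]
s FL [501.9 214.9  97. ]
tip [464.2 188.5 118.4] 1.2
hL [525.5 121.1 138.7] 1.2
hR [526.    6.3 143.2] 0.7
mL [462.3  83.1 125. ] 0.6
mR [464.6  47.1 128.1] 2.1
sL [463.4 -18.4 117.8] 1.7
sR [462.8 -48.4 117.8] 1.2
LFL [434.1 215.4  72.5] 1.7
lidFL [502.4 215.1  97.7] 0.4
lidRR [670.1 -84.1  98.4] 0.5
s mL [452.1  81.8 116. ]
s mR [451.3  45.6 116. ]
s sL [454.6 -21.6 110. ]
s sR [455.5 -51.3 110. ]
pose [562.7  65.4] -0.010753945050730091 [ 0.1  2.6  0.  -2.2 -0.1  0.6  0.  -1. ]
pose [562.6  65.3] -0.016120773017573125 [-1.2  1.2  0.7 -0.9  1.2  1.4 -0.7 -1.7]
pose [562.7  65.4] -0.013439316448387502 [-0.6  1.9  0.4 -1.6  0.5  1.  -0.3 -1.4]
```

The unit sits at about (562.7, 65.4) with yaw -0.012. That puts the main catch at (464.7, 66.5), the safety catch at (463.5, -33.5), the bat tip at (466, 188) and the handle at (527.5, 65.5). Both views agree on these, so I'm moving round to the switch now.

arm_command(
  delta_pos=[
    [0.12,0.1,0],
    [0.24,0.2,0],
    [0.36,0.31,0],
    [0.48,0.42,0],
    [0.6,0.52,0],
  ],
  delta_rot=[
    [0,0,-0.053],
    [0,0,-0.106],
    [0,0,-0.16],
    [0,0,-0.213],
    [0,0,-0.266],
  ],
  claw=[0,0,0,0,0],
)

```text
t: 0.52
eef_pos: [397.7, -442.5, 214.4]
tcp_rot: [-3.141, 0.0, -0.017]
ft_force: [-0.2, 0.1, -0.1]
opening: 1.002
grip_force: 0.0
```

arm_command(
  delta_pos=[
    [0.04,0.16,0],
    [0.08,0.32,0],
    [0.12,0.48,0],
    [0.16,0.64,0],
    [0.16,0.8,0],
  ],
  delta_rot=[
    [0,0,0],
    [0,0,0],
    [0,0,0],
    [0,0,0],
    [0,0,0],
  ],
  claw=[0,0,0,0,0],
)

```text
t: 0.93
eef_pos: [437.5, -242.3, 214.4]
tcp_rot: [3.142, -0.0, -0.012]
ft_force: [0.9, -0.5, 0.1]
opening: 0.998
grip_force: 0.0
```

arm_command(
  delta_pos=[
    [0,0.16,0],
    [0,0.32,0],
    [0,0.48,0],
    [0,0.64,0],
    [0,0.8,0],
  ],
  delta_rot=[
    [0,0,0],
    [0,0,0],
    [0,0,0],
    [0,0,0],
    [0,0,0],
  ],
  claw=[1,1,1,1,1],
)

```text
t: 1.35
eef_pos: [436.2, -42.4, 214.6]
tcp_rot: [3.142, 0.0, -0.012]
ft_force: [0.8, -0.9, 0.5]
opening: 0.709
grip_force: 0.0
```

arm_command(
  delta_pos=[
    [0,0.16,0],
    [0,0.32,0],
    [0,0.48,0],
    [0,0.64,0],
    [0,0.8,0],
  ],
  delta_rot=[
    [0,0,0],
    [0,0,0],
    [0,0,0],
    [0,0,0],
    [0,0,0],
  ],
  claw=[1,1,1,1,1],
)

```text
t: 1.77
eef_pos: [436.2, 157.7, 214.7]
tcp_rot: [3.141, 0.0, -0.012]
ft_force: [1.4, -0.2, -0.0]
opening: 0.353
grip_force: 0.0
```

arm_command(
  delta_pos=[
    [0.06,0.15,0],
    [0.115,0.312,0],
    [0.115,0.312,0],
    [0.115,0.312,0],
    [0.115,0.312,0],
  ],
  delta_rot=[
    [0,0,0],
    [0,0,0],
    [0,0,0],
    [0,0,0],
    [0,0,0],
  ],
  claw=[1,1,1,1,1],
)

```text
t: 2.18
eef_pos: [464.9, 233.5, 214.2]
tcp_rot: [3.141, 0.001, -0.011]
ft_force: [-0.4, 0.3, 0.0]
opening: 0.022
grip_force: 0.0
```

arm_command(
  delta_pos=[
    [0,0,-0.12],
    [0,0,-0.24],
    [0,0,-0.36],
    [0,0,-0.45],
    [0,0,-0.45],
  ],
  delta_rot=[
    [0,0,0],
    [0,0,0],
    [0,0,0],
    [0,0,0],
    [0,0,0],
  ],
  claw=[1,1,1,1,1],
)

```text
t: 2.6
eef_pos: [463.6, 231.6, 98.9]
tcp_rot: [3.139, 0.006, -0.014]
ft_force: [1.0, -0.5, 0.1]
opening: 0.007
grip_force: 0.0
```

arm_command(
  delta_pos=[
    [0,-0.04,0],
    [0,-0.08,0],
    [0,-0.12,0],
    [0,-0.14,0],
    [0,-0.16,0],
  ],
  delta_rot=[
    [0,0,0],
    [0,0,0],
    [0,0,0],
    [0,0,0],
    [0,0,0],
  ],
  claw=[1,1,1,1,1],
)

```text
t: 3.02
eef_pos: [466.9, 193.5, 104.1]
tcp_rot: [-3.139, -0.005, -0.014]
ft_force: [0.4, 4.2, 3.8]
opening: 0.002
grip_force: 1.9
```

arm_command(
  delta_pos=[
    [0,-0.01,0],
    [0,-0.02,0],
    [0,-0.03,0],
    [0,-0.04,0],
    [0,-0.05,0],
  ],
  delta_rot=[
    [0,0,0],
    [0,0,0],
    [0,0,0],
    [0,0,0],
    [0,0,0],
  ],
  claw=[1,1,1,1,1],
)

```text
t: 3.43
eef_pos: [465.2, 180.9, 102.1]
tcp_rot: [3.141, 0.001, -0.012]
ft_force: [-0.3, -0.3, 0.6]
opening: 0.003
grip_force: 0.0
```

arm_command(
  delta_pos=[
    [0,0,0.12],
    [0,0,0.24],
    [0,-0.14,0.24],
    [0,-0.29,0.24],
    [0,-0.458,0.24],
  ],
  delta_rot=[
    [0,0,0],
    [0,0,0],
    [0,0,0],
    [0,0,0],
    [0,0,0],
  ],
  claw=[1,0,0,0,0],
)

```text
t: 3.85
eef_pos: [465.1, 66.4, 162.5]
tcp_rot: [3.141, -0.001, -0.009]
ft_force: [0.6, -0.6, 0.5]
opening: 0.231
grip_force: 0.0
```

arm_command(
  delta_pos=[
    [0,0,0],
    [0,0,0],
    [0,0,0],
    [0,0,0],
    [0,0,0],
  ],
  delta_rot=[
    [0,0,0],
    [0,0,0],
    [0,0,0],
    [0,0,0],
    [0,0,0],
  ],
  claw=[0,0,0,0,0],
)

```text
t: 4.27
eef_pos: [465.3, 68.1, 162.0]
tcp_rot: [3.142, 0.0, -0.01]
ft_force: [-0.4, -0.2, 0.3]
opening: 0.578
grip_force: 0.0
```

```bash
python3 - <<'E'
from h import *
b=read_camera("scene")[130:235,205:335,::-1]
cv2.imwrite("pics/s1.png",cv2.resize(b[:100],None,fx=6,fy=6,interpolation=cv2.INTER_CUBIC))
E
```

```text
(no output)
```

View pics/s1.png

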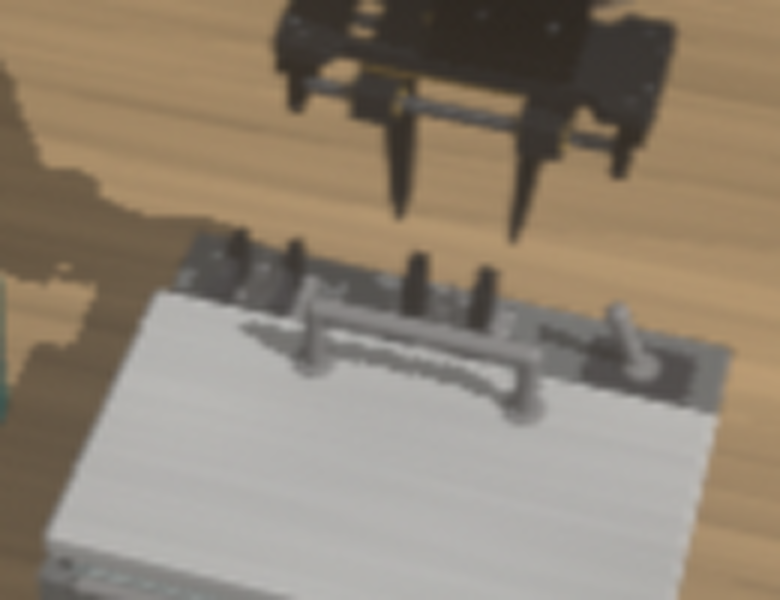

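The bat now leans right, with its tip at crop (618,310), so the lamp is off. The open fingers straddle the main tabs at (418,260) and (485,270). Next I'll descend onto the main catch and squeeze.

arm_command(
  delta_pos=[
    [0,-0.004,0],
    [0,-0.004,0],
    [0,-0.004,-0.1],
    [0,-0.004,-0.2],
    [0,-0.004,-0.304],
  ],
  delta_rot=[
    [0,0,0],
    [0,0,0],
    [0,0,0],
    [0,0,0],
    [0,0,0],
  ],
  claw=[0,0,0,0,0],
)

```text
t: 4.73
eef_pos: [465.8, 66.4, 85.7]
tcp_rot: [3.142, -0.002, -0.012]
ft_force: [1.2, -0.0, 0.1]
opening: 0.96
grip_force: 0.0
```

arm_command(
  delta_pos=[
    [0,0,0],
    [0,0,0],
    [0,0,0],
    [0,0,0],
    [0,0,0],
  ],
  delta_rot=[
    [0,0,0],
    [0,0,0],
    [0,0,0],
    [0,0,0],
    [0,0,0],
  ],
  claw=[1,1,1,1,1],
)

```text
t: 5.15
eef_pos: [466.1, 66.1, 87.4]
tcp_rot: [3.142, -0.002, -0.012]
ft_force: [-0.3, -0.4, -0.5]
opening: 0.705
grip_force: 0.0
```

arm_command(
  delta_pos=[
    [0,0,0],
    [0,0,0],
    [0,0,0],
    [0,0,0],
    [0,0,0],
  ],
  delta_rot=[
    [0,0,0],
    [0,0,0],
    [0,0,0],
    [0,0,0],
    [0,0,0],
  ],
  claw=[1,1,1,1,1],
)

```text
t: 5.57
eef_pos: [465.6, 66.2, 86.5]
tcp_rot: [-3.142, -0.0, -0.012]
ft_force: [0.3, 0.7, 2.1]
opening: 0.354
grip_force: 5.6
```

arm_command(
  delta_pos=[
    [0,0,0],
    [0,0,0],
    [0,0,0],
    [0,0,0],
    [0,0,0],
  ],
  delta_rot=[
    [0,0,0],
    [0,0,0],
    [0,0,0],
    [0,0,0],
    [0,0,0],
  ],
  claw=[1,1,1,1,1],
)

```text
t: 5.98
eef_pos: [465.7, 65.6, 86.5]
tcp_rot: [3.141, -0.0, -0.012]
ft_force: [-0.7, -5.9, 7.2]
opening: 0.286
grip_force: 30.0
```

```bash
python3 - <<'E'
from h import *
print(state()["opening"],state()["grip_force"],state()["ft_force"])
b=read_camera("scene")[130:235,205:335,::-1]
cv2.imwrite("pics/s2.png",cv2.resize(b[:100],None,fx=6,fy=6,interpolation=cv2.INTER_CUBIC))
E
```

```text
0.28559285665506645 30.030605792999268 [-0.72562459 -5.92184702  7.2086142 ]
```

View pics/s2.png

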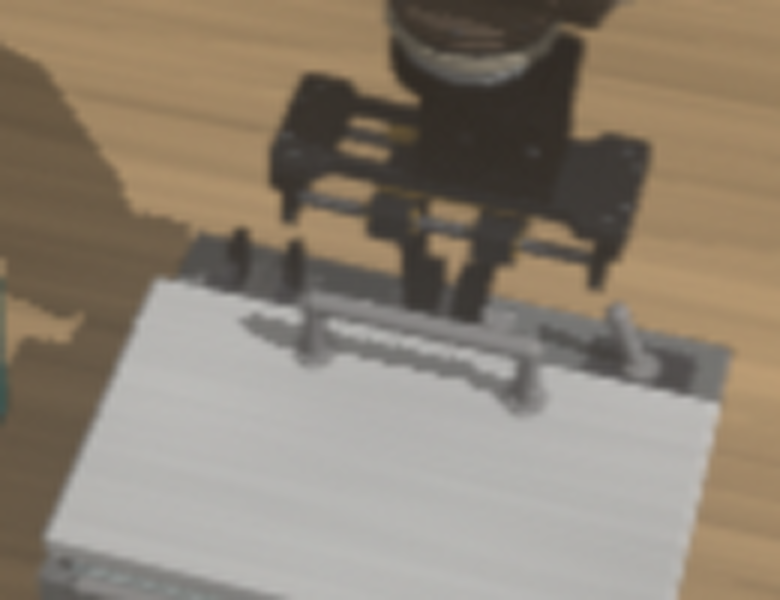

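Both tabs are fully in (27 mm) and the lid's front edge has risen about 2 px, so it is on its hook. Now I'll open, lift and go to the safety catch.

arm_command(
  delta_pos=[
    [0,0,0],
    [0,0,0],
    [0,0,0],
    [0,0,0],
    [0,0,0.04],
  ],
  delta_rot=[
    [0,0,0],
    [0,0,0],
    [0,0,0],
    [0,0,0],
    [0,0,0],
  ],
  claw=[0,0,0,0,0],
)

```text
t: 6.45
eef_pos: [464.8, 66.0, 95.2]
tcp_rot: [3.141, 0.002, -0.012]
ft_force: [0.1, 0.2, -0.5]
opening: 0.578
grip_force: 0.0
```

arm_command(
  delta_pos=[
    [0,0,0.12],
    [0,0,0.24],
    [-0.006,-0.14,0.24],
    [-0.006,-0.28,0.24],
    [-0.006,-0.397,0.24],
  ],
  delta_rot=[
    [0,0,0],
    [0,0,0],
    [0,0,0],
    [0,0,0],
    [0,0,0],
  ],
  claw=[0,0,0,0,0],
)

```text
t: 6.87
eef_pos: [463.9, -34.4, 156.7]
tcp_rot: [3.141, -0.001, -0.011]
ft_force: [0.5, -0.0, -0.2]
opening: 0.93
grip_force: 0.0
```

arm_command(
  delta_pos=[
    [0,0,0],
    [0,0,-0.09],
    [0,0,-0.18],
    [0,0,-0.28],
    [0,0,-0.288],
  ],
  delta_rot=[
    [0,0,0],
    [0,0,0],
    [0,0,0],
    [0,0,0],
    [0,0,0],
  ],
  claw=[0,0,0,0,0],
)

```text
t: 7.28
eef_pos: [462.4, -32.6, 81.2]
tcp_rot: [-3.141, 0.005, -0.012]
ft_force: [-0.9, 0.3, -0.4]
opening: 0.999
grip_force: 0.0
```

arm_command(
  delta_pos=[
    [0,0,0],
    [0,0,0],
    [0,0,0],
    [0,0,0],
    [0,0,0],
  ],
  delta_rot=[
    [0,0,0],
    [0,0,0],
    [0,0,0],
    [0,0,0],
    [0,0,0],
  ],
  claw=[1,1,1,1,1],
)

```text
t: 7.7
eef_pos: [464.4, -33.2, 85.1]
tcp_rot: [3.141, -0.002, -0.012]
ft_force: [1.0, 0.3, -0.4]
opening: 0.702
grip_force: 0.0
```

arm_command(
  delta_pos=[
    [0,0,0],
    [0,0,0],
    [0,0,0],
    [0,0,0],
    [0,0,0],
  ],
  delta_rot=[
    [0,0,0],
    [0,0,0],
    [0,0,0],
    [0,0,0],
    [0,0,0],
  ],
  claw=[1,1,1,1,1],
)

```text
t: 8.12
eef_pos: [464.0, -33.4, 84.2]
tcp_rot: [3.141, -0.0, -0.012]
ft_force: [-0.4, -0.4, 1.9]
opening: 0.355
grip_force: 6.2
```

arm_command(
  delta_pos=[
    [0,0,0],
    [0,0,0],
    [0,0,0],
    [0,0,0],
    [0,0,0],
  ],
  delta_rot=[
    [0,0,0],
    [0,0,0],
    [0,0,0],
    [0,0,0],
    [0,0,0],
  ],
  claw=[1,1,1,1,1],
)

```text
t: 8.53
eef_pos: [464.0, -34.3, 84.3]
tcp_rot: [3.14, -0.0, -0.011]
ft_force: [-3.0, -13.2, 2.8]
opening: 0.219
grip_force: 30.0
```

arm_command(
  delta_pos=[
    [0,0,0],
    [0,0,0],
    [0,0,0],
    [0,0,0],
    [0,0,0.04],
  ],
  delta_rot=[
    [0,0,0],
    [0,0,0],
    [0,0,0],
    [0,0,0],
    [0,0,0],
  ],
  claw=[0,0,0,0,0],
)

```text
t: 8.95
eef_pos: [463.3, -32.9, 93.1]
tcp_rot: [-3.141, 0.002, -0.012]
ft_force: [-0.5, 0.4, 0.3]
opening: 0.515
grip_force: 0.0
```

arm_command(
  delta_pos=[
    [0,0,0.12],
    [0,0,0.24],
    [0,0,0.36],
    [0,0,0.44],
    [0,0,0.44],
  ],
  delta_rot=[
    [0,0,0],
    [0,0,0],
    [0,0,0],
    [0,0,0.07],
    [0,0,0.14],
  ],
  claw=[0,0,0,0,0],
)

```text
t: 9.37
eef_pos: [465.3, -33.1, 207.8]
tcp_rot: [3.139, -0.006, 0.213]
ft_force: [0.7, -0.4, -0.4]
opening: 0.868
grip_force: 0.0
```

```bash
python3 - <<'E'
from h import *
b=read_camera("scene")[130:235,205:335,::-1]
cv2.imwrite("pics/s3.png",cv2.resize(b[:100],None,fx=6,fy=6,interpolation=cv2.INTER_CUBIC))
for th in(0,.07,.15):
    H=lambda r,h,y:np.array([562.7+110-r*np.cos(th)+h*np.sin(th),65.5+y,77+r*np.sin(th)+h*np.cos(th)])
    f=lambda P:(np.round((proj("scene",P)-[205,130])*6))
    print(th,f(H(172,20,150)),f(H(172,20,-150)),f(H(145,60,49)),f(H(145,60,-49)),H(145,60,0))
E
```

```text
0 [717. 411.] [152. 291.] [517. 355.] [325. 315.] [527.7  65.5 137. ]
0.07 [720. 398.] [150. 278.] [517. 348.] [323. 307.] [532.2516758   65.5        146.99477288]
0.15 [723. 385.] [147. 264.] [516. 342.] [321. 301.] [538.29448165  65.5        157.99479388]
```

View pics/s3.png

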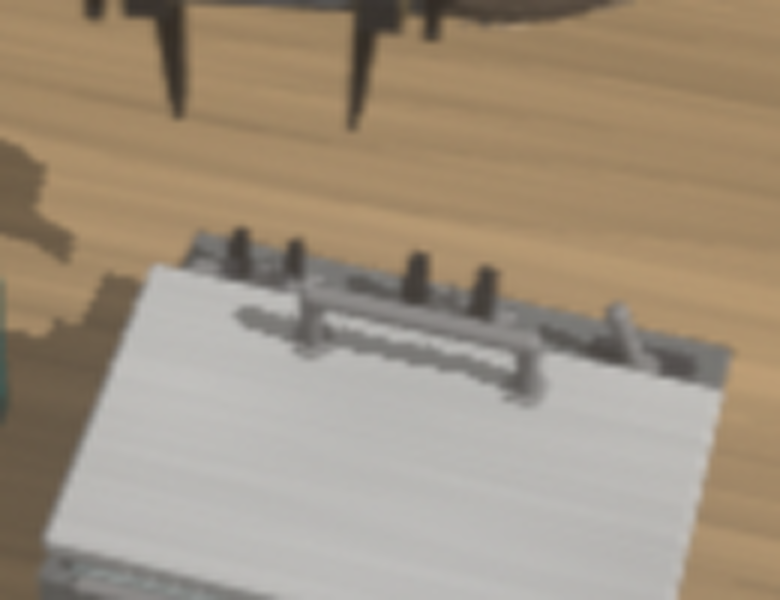

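Lid corners at crop (722,388) and (153,264) match 0.15 rad, so both catches are free. The handle is at about (538, 65.5, 158). Next I'll move over it with the yaw turned 90°.

arm_command(
  delta_pos=[
    [0.06,0.08,0],
    [0.12,0.16,0],
    [0.18,0.24,0],
    [0.24,0.32,0],
    [0.297,0.396,0],
  ],
  delta_rot=[
    [0,0,0.075],
    [0,0,0.15],
    [0,0,0.225],
    [0,0,0.3],
    [0,0,0.375],
  ],
  claw=[0.4,0.4,0.4,0.4,0.4],
)

```text
t: 9.83
eef_pos: [538.5, 67.2, 203.3]
tcp_rot: [-3.141, 0.001, 0.8]
ft_force: [0.5, -0.8, 0.1]
opening: 0.67
grip_force: 0.0
```

arm_command(
  delta_pos=[
    [0,0,0],
    [0,0,0],
    [0,0,0],
    [0,0,0],
    [0,0,0],
  ],
  delta_rot=[
    [0,0,0.075],
    [0,0,0.15],
    [0,0,0.225],
    [0,0,0.3],
    [0,0,0.375],
  ],
  claw=[0.4,0.4,0.4,0.4,0.4],
)

```text
t: 10.25
eef_pos: [537.9, 66.2, 203.2]
tcp_rot: [-3.14, 0.0, 1.389]
ft_force: [0.1, 0.0, 0.9]
opening: 0.601
grip_force: 0.0
```

arm_command(
  delta_pos=[
    [0,0,0],
    [0,0,0],
    [0,0,0],
    [0,0,0],
    [0,0,0],
  ],
  delta_rot=[
    [0,0,0.055],
    [0,0,0.11],
    [0,0,0.11],
    [0,0,0.11],
    [0,0,0.11],
  ],
  claw=[0.4,0.4,0.4,0.4,0.4],
)

```text
t: 10.67
eef_pos: [538.1, 65.9, 203.7]
tcp_rot: [-3.141, -0.0, 1.555]
ft_force: [0.1, 0.3, 0.4]
opening: 0.597
grip_force: 0.0
```

arm_command(
  delta_pos=[
    [0,0,-0.07],
    [0,0,-0.14],
    [0,0,-0.2],
    [0,0,-0.24],
    [0,0,-0.26],
  ],
  delta_rot=[
    [0,0,0],
    [0,0,0],
    [0,0,0],
    [0,0,0],
    [0,0,0],
  ],
  claw=[0.4,0.4,0.4,0.4,0.4],
)

```text
t: 11.08
eef_pos: [537.8, 65.8, 137.8]
tcp_rot: [-3.14, 0.0, 1.557]
ft_force: [-0.5, -0.5, 0.6]
opening: 0.598
grip_force: 0.0
```

arm_command(
  delta_pos=[
    [0,0,0],
    [0,0,0],
    [0,0,0],
    [0,0,0],
    [0,0,0],
  ],
  delta_rot=[
    [0,0,0],
    [0,0,0],
    [0,0,0],
    [0,0,0],
    [0,0,0],
  ],
  claw=[1,1,1,1,1],
)

```text
t: 11.5
eef_pos: [538.5, 65.8, 139.8]
tcp_rot: [3.14, -0.0, 1.559]
ft_force: [-0.2, 0.1, 0.7]
opening: 0.307
grip_force: 0.0
```

arm_command(
  delta_pos=[
    [0,0,0],
    [0,0,0],
    [0,0,0],
    [0,0,0],
    [0,0,0],
  ],
  delta_rot=[
    [0,0,0],
    [0,0,0],
    [0,0,0],
    [0,0,0],
    [0,0,0],
  ],
  claw=[1,1,1,1,1],
)

```text
t: 11.92
eef_pos: [535.9, 65.9, 139.2]
tcp_rot: [-3.136, 0.0, 1.559]
ft_force: [-11.5, 0.2, 8.7]
opening: 0.119
grip_force: 30.0
```

The bar is held and sits about 2.5 mm nearer than assumed, so I'll correct the arc for that. Now I'll swing the lid along it.

arm_command(
  delta_pos=[
    [0.002,0,0.021],
    [0.017,0,0.042],
    [0.033,0,0.062],
    [0.049,0,0.081],
    [0.065,0,0.1],
  ],
  delta_rot=[
    [0,0,0],
    [0,0,0],
    [0,0,0],
    [0,0,0],
    [0,0,0],
  ],
  claw=[1,1,1,1,1],
)

```text
t: 12.33
eef_pos: [553.6, 65.6, 164.3]
tcp_rot: [-3.138, 0.0, 1.559]
ft_force: [-5.4, -2.6, -3.0]
opening: 0.116
grip_force: 30.0
```

arm_command(
  delta_pos=[
    [0.017,0,0.018],
    [0.036,0,0.036],
    [0.055,0,0.053],
    [0.074,0,0.069],
    [0.094,0,0.084],
  ],
  delta_rot=[
    [0,0,0],
    [0,0,0],
    [0,0,0],
    [0,0,0],
    [0,0,0],
  ],
  claw=[1,1,1,1,1],
)

```text
t: 12.75
eef_pos: [576.1, 65.3, 186.0]
tcp_rot: [-3.137, 0.001, 1.559]
ft_force: [-16.4, -5.1, 9.9]
opening: 0.118
grip_force: 30.0
```

arm_command(
  delta_pos=[
    [0.016,-0.002,0.017],
    [0.036,-0.004,0.031],
    [0.058,-0.005,0.044],
    [0.08,-0.005,0.056],
    [0.102,-0.006,0.067],
  ],
  delta_rot=[
    [0,0,0],
    [0,0,0],
    [0,0,0],
    [0,0,0],
    [0,0,0],
  ],
  claw=[1,1,1,1,1],
)

```text
t: 13.17
eef_pos: [602.4, 64.9, 203.2]
tcp_rot: [-3.139, -0.001, 1.559]
ft_force: [-14.6, 4.6, 5.9]
opening: 0.119
grip_force: 30.0
```

arm_command(
  delta_pos=[
    [0.024,0.002,0.011],
    [0.048,0.002,0.022],
    [0.072,0.002,0.031],
    [0.096,0.002,0.039],
    [0.121,0.002,0.045],
  ],
  delta_rot=[
    [0,0,0],
    [0,0,0],
    [0,0,0],
    [0,0,0],
    [0,0,0],
  ],
  claw=[1,1,1,1,1],
)

```text
t: 13.58
eef_pos: [633.6, 64.5, 214.7]
tcp_rot: [-3.141, 0.001, 1.559]
ft_force: [-5.9, -2.7, 5.2]
opening: 0.121
grip_force: 30.0
```

arm_command(
  delta_pos=[
    [0.025,0,0.007],
    [0.05,0,0.012],
    [0.075,0,0.016],
    [0.1,0,0.018],
    [0.124,0,0.02],
  ],
  delta_rot=[
    [0,0,0],
    [0,0,0],
    [0,0,0],
    [0,0,0],
    [0,0,0],
  ],
  claw=[1,1,1,1,1],
)

```text
t: 14.0
eef_pos: [664.9, 64.1, 219.7]
tcp_rot: [3.141, 0.001, 1.559]
ft_force: [-4.6, -4.7, 5.5]
opening: 0.119
grip_force: 30.0
```

arm_command(
  delta_pos=[
    [0.02,-0.002,0.004],
    [0.04,-0.003,0.005],
    [0.06,-0.004,0.004],
    [0.078,-0.004,0.003],
    [0.094,-0.004,0],
  ],
  delta_rot=[
    [0,0,0],
    [0,0,0],
    [0,0,0],
    [0,0,0],
    [0,0,0],
  ],
  claw=[1,1,1,1,1],
)

```text
t: 14.42
eef_pos: [689.0, 63.6, 219.0]
tcp_rot: [3.14, 0.0, 1.559]
ft_force: [-2.7, -2.4, 7.4]
opening: 0.122
grip_force: 30.0
```

arm_command(
  delta_pos=[
    [0,0,0],
    [0,0,0],
    [0,0,0],
    [0,0,0],
    [0,0,0],
  ],
  delta_rot=[
    [0,0,0],
    [0,0,0],
    [0,0,0],
    [0,0,0],
    [0,0,0],
  ],
  claw=[1,1,1,1,1],
)

```text
t: 14.83
eef_pos: [689.0, 63.6, 219.0]
tcp_rot: [3.139, 0.0, 1.559]
ft_force: [-3.1, -1.7, 5.7]
opening: 0.119
grip_force: 30.0
```

```bash
python3 - <<'E'
from h import *
b=read_camera("scene")[90:290,145:415,::-1]
cv2.imwrite("pics/s4.png",cv2.resize(b,None,fx=2.9,fy=2.9,interpolation=cv2.INTER_CUBIC))
s=state();p=s["eef_pos"]
print(p,s["ft_force"],s["opening"],"theta",np.arctan2(p[2]+19-77,671-p[0])-.3924)
E
```

```text
[689.00252798  63.62657136 219.00992863] [-2.33579652 -3.04788458  5.2301639 ] 0.11775209753867248 theta 1.2897439090002099
```

View pics/s4.png

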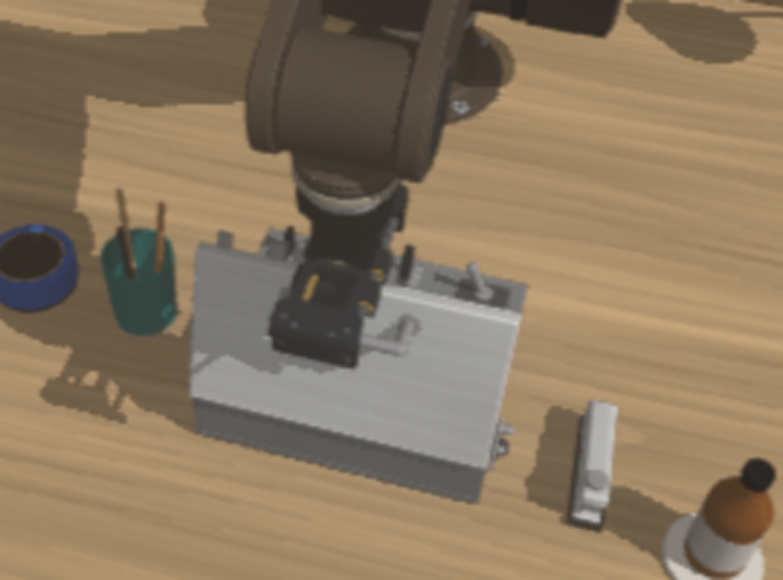

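The picture shows the lid standing nearly upright, top edge from (200,245) to (520,315). The gripper is on the handle at (330,330), the switch still leans right at (475,275), and the bystanders haven't moved. The estimated lid angle is 1.29 rad with low forces, so I'm handing in.

```bash
python3 -c "
from cell import *
print(job_done())"
```

```text
the job is handed in; nothing more can be done
None
```

The job is handed in: the lamp switch is off, both catches were squeezed free in order, and the gripper is holding the lid at about 1.29 rad (estimated from the arm's position). The stapler, pencil cup, bottle and tape roll are where they were, and it took about 15 s of the 64 s allowed; the hand-in returned no verdict.

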